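Clamp a power module in the board fixture to the click

ROBOT

A 7-joint arm with a two-finger parallel gripper is mounted at the origin on the work surface. World frame = base frame: x ahead of the robot, y to its left, z up, the work surface at z = 0. Lengths are in mm, angles in rad, forces in N, time in s.
With the tool pointing down it reaches from about 425 to 950 mm from the base axis. Payload 16.7 kg.
Tool frame: the origin (TCP) lies at the very end of the fingers, on their centre line; the grasp point (between the pads) lies 19 mm behind it; z points along the fingers, y is the line along which they close (so a half turn about z gives the same grasp; the last joint's range is limited). The gripper opens to 94 mm and grips with 3 to 60 N. Pads are 16 mm wide; open, the fingers measure 119 mm over their backs; the gripper's body (75 mm by 177 mm) begins 78 mm behind the grasp point.
Start: joints at [0.956, 0.426, 0.074, 1.606, -0.034, 1.111, -0.067], TCP at [303.132, -603.063, 205.467] pointing down, gripper open.
Joint ranges: [-2.85, 2.85], [-0.5, 2.14], [-1.23, 1.37], [0.21, 2.46], [-1.02, 4.16], [0.16, 2.05], [-2.73, 2.73]. Speed limits (rad/s): [1.89, 1.89, 2.39, 2.39, 3.01, 3.01, 3.01].

INTERFACE

Orientations are given as a 3x3 rotation matrix whose columns are the frame's x, y, z axes.
In Python, from station import arm, optics gives the robot as it stands.
- The arm moves only by the tool send_rows, never from a script. Its argument "targets" is text: rows parted by semicolons, each of 7 numbers parted by spaces: the shift along the world's x, y, z in mm, then the turn, a rotation vector about the world's x, y, z in degrees, then the opening, from 0 (shut) to 1 (fully open). A call has 1 to 8 rows; each row is the pose to reach, as a shift and turn from the pose commanded when the call began; what a row does not reach only later rows make up. A row lasts 1/8 s, in which the tool goes at most 62.5 mm and 10.7 degrees, less where a joint would pass 70% of its speed; a pose out of reach is approached as far as the arm can. A call with a gripper value outside its range is refused whole. The fingers move at their own pace and stop on an object; the grip force is fixed at half the most. Time passes only in rows, so rows that repeat a pose let the fingers close. It gives the time, the measured TCP pose, the force, the opening and the grip force at its end, in the units of the state.
- arm.sense(): the state, without advancing time (a new reading comes with each control period).
- optics.snapshot(name): name is "scene" or "top" or "wrist"; returns a dict with "image" (420x560x3 uint8, red, green, blue), "vertical_fov" (degrees; the focal length in pixels is half the picture's height over the tangent of half this angle, whatever the lens; pixels are square), "cx", "cy" (the principal point, pixels), "world_from_camera" (4x4, takes a point from camera to world coordinates); the wrist camera has in their place "T_tool_cam" (4x4, takes a point from camera to tool coordinates, whose origin is the TCP and whose axes are the flange's). Camera axes: x right, y down, z forward; pixel columns grow to the right and rows downward; lengths in mm; the calibration is good to about 2 mm. A picture is of the moment at which its call begins: read the wrist's pose just before it. There is no depth.
- arm.finish_job(): hands the job in; it is judged then, once.
The state is a dict: "t": time; "q": joint angles; "dq": joint speeds; "tau": joint torques, N m; "eef_pos": TCP position; "orientation": TCP orientation; "wrist_force": force on the tool from outside, world axes, zero at the start; "ft_torque": the same for the moment, N m; "opening": finger opening in mm; "finger_force": force on a finger pad.
Only numpy, scipy, OpenCV 4.12 (cv2) and the standard library are available. Lean on these libraries where they do the work, as an engineer would, in place of code of your own. Each camera call takes 0.05 s, during which the arm holds its last target. There are 200 camera calls.

TASK

Push the circuit-board module along the fixture until it rests against the end stop, then swing the clamp lever counter-clockwise (seen from above) to clamp it against the rear fence. The lever has a torque clutch: stop at the first click, when the lever suddenly gives way at its hub, before it runs on to the end of its free play, and let it spring back straight. Leave the module clamped in the corner of the stop and the fence, and leave the other things on the bench alone.

Things in the scene. Friction and masses are not known exactly. Their poses are not given: they have to be found in the camera images.
- fixture: Clamping fixture, bolted down: aluminium plate 12 mm thick, x -125 to 125, y -127 to 103 mm from the origin (under the plate, z up). On it, tops at z = 30: end stop, a dark bar across the +x end, face at x = 90, y -26 to 86; rear fence, a dark bar along x on the +y side, face at y = 70, x -110 to 90. The -x end is open; the jaw closes from -y.
- corner (a point): Inner corner at plate-top height where the end stop's face and the rear fence's face meet; fixture coordinates (90, 70, 12) mm, axes as the fixture's.
- module: The work: green circuit board on a finned aluminium heat sink, 110 (x) x 80 (y) x 22 mm, components up to 32 mm high, 0.25 to 0.5 kg, loose on the plate (slides with 1 to 4 N). Origin at the centre of its underside, z up. Starts 12 to 40 mm short of the end stop, 3 to 6 mm off the fence, nearly square. In place, its origin lies (-55, -40, 0) mm from corner.
- jaw: Steel jaw, 100 (x) x 22 (y) x 22 mm, that slides towards the rear fence (+y of the fixture), 15 mm per radian of the cam. Origin at the middle of the lower edge of its clamping face.
- cam (a joint): Angle (rad) of the steel cam hub about the upright pivot; grows counter-clockwise from above as the jaw closes. At 0 the straight lever points 115 degrees clockwise of the fixture's +x and the jaw is fully open; starts at 0 to 0.35. Steady friction, 0.8 N m: it stays where it is left. The jaw pinches the module at about 0.9.
- lever (a joint): The clutch: angle (rad) of the lever on the cam hub. 0 (within 0.02) = straight, lever tail over the hub's index finger, until the torque reaches 1.3 N m; then it clicks (no sound): it gives way counter-clockwise, resistance more than halving by the end of its free play at 0.30, where it is solid. A click counts from 0.05; past 0.25 is too far. Springs back to 0 when released.
- pivot (a point): On the axis of cam and lever, at the height of the lever's centre line: fixture coordinates (0, -85, 58) mm. The hub is 60 mm across; top of the lever's hub 72 mm above the bench.
- lever_end (a point): Free end of the lever, on its centre line, 150 mm from pivot and at the same height (58 mm). The round black grip is 20 mm thick and runs from 68 to 150 mm from the pivot, level; a 12 mm shank nearer the hub. Push it sideways with shut fingers from its clockwise side.
- multimeter: Bystander: grey hand multimeter lying flat, 150 x 75 x 32 mm, origin under its centre.
- screwdriver: Bystander: screwdriver with a black handle, 180 mm long, lying on the bench.
- spool: Bystander: grey wire spool standing upright, 56 mm across, 50 mm high, origin under its centre.
- jar: Bystander: amber glass jar with a lid, 56 mm across, 60 mm high, origin under its centre.
Things that resemble listed ones, but are neither listed nor needed, are in the scene too. What is shaped like the module but orange or pink is not meant.

How it is judged (in metres and radians):
On the way, in this order (a step that is already met when the one before it is completed fails the run):
1. the module rests against the end stop (within 3 mm), square with the fixture, while the jaw is still open (x of module in the frame of corner above -0.058 m and angle between the x axis of module and the x axis of fixture, either way round below 0.05 rad and value of joint cam below 0.7 rad), for 0.1 s.
2. the clutch clicks (lever past 0.05 rad on its hub) with the module in the corner and the jaw on it (value of joint lever above 0.05 rad and contact force between jaw and module above 8 N and x of module in the frame of corner above -0.058 m and angle between the x axis of module and the x axis of fixture, either way round below 0.05 rad and y of module in the frame of corner above -0.043 m and z of module in the frame of corner below 0.004 m), for 0.02 s.
At the end, for the whole second after the job is handed in: The module lies flat on the plate in the corner, within 3 mm of the end stop and of the rear fence and square within 0.05 rad, clamped by the jaw with more than 8 N; the lever is back straight (below 0.04 rad) and all is at rest (x of module in the frame of corner above -0.058 m and angle between the x axis of module and the x axis of fixture, either way round below 0.05 rad and y of module in the frame of corner above -0.043 m and z of module in the frame of corner below 0.004 m and contact force between jaw and module above 8 N and value of joint lever below 0.04 rad and linear speed of module below 0.01 m/s); the robot touches nothing.
It fails at once if the lever is pushed on after the click, past 0.25 rad on its hub (overtightened) (value of joint lever above 0.25 rad).
It fails at once if a bystander is moved by more than 20 mm (distance of any of multimeter, screwdriver, spool, jar from where it was at the start of the episode above 0.02 m).
It also fails if it takes over 64 s, if anything falls off the work surface, if the arm or the gripper's body presses on something with over 40 N, if the wrist force passes 120 N, or if a joint passes its speed limit or range.

## Working session

There is one attempt and no reset: what is moved stays moved. The work goes in short steps, Python scripts to look and compute and a tool call to move; the robot and the scene stay as the last step left them, time stands still between calls to the robot, and variables do not carry over. Pictures are saved under pics/ and viewed, at most 10 in all, crops included, and the job is handed in when it is done.

Besides the shell and the picture viewer there is one more tool, called as name(argument=value, ...) on one line, values as JSON. send_rows: Moves the arm, as the interface text tells. Its arguments: {"type":"object","properties":{"targets":{"type":"string"}},"required":["targets"]}

```bash
mkdir -p pics; ls
cat > h.py <<'E'
from station import arm, optics
import numpy as np, cv2
def snap(n,f=None):
    s=optics.snapshot(n)
    if f: cv2.imwrite('pics/'+f,s['image'][:,:,::-1])
    return s
def ray(s,u,v,z):
    f=s['image'].shape[0]/2/np.tan(np.radians(s['vertical_fov'])/2)
    T=np.array(s['world_from_camera']); d=T[:3,:3]@np.array([(u-s['cx'])/f,(v-s['cy'])/f,1])
    o=T[:3,3]; return o+d*(z-o[2])/d[2]
def proj(s,p):
    f=s['image'].shape[0]/2/np.tan(np.radians(s['vertical_fov'])/2)
    T=np.array(s['world_from_camera']); c=T[:3,:3].T@(np.array(p)-T[:3,3])
    return c[0]/c[2]*f+s['cx'],c[1]/c[2]*f+s['cy']
E
python3 - <<'E'
from h import *
import pickle
for n in('top','scene'):
    s=snap(n,n+'0.png'); pickle.dump(s,open(n+'.pkl','wb'))
    print(n,s['vertical_fov'],s['cx'],s['cy'],np.round(s['world_from_camera'],3).tolist())
print(arm.sense())
E
```

```text
pics
top 47.15236884900212 279.5219500388477 212.79063570762474 [[0.026, -0.994, 0.109, 437.121], [-1.0, -0.025, 0.007, -8.467], [-0.005, -0.109, -0.994, 1309.382], [0.0, 0.0, 0.0, 1.0]]
scene 53.94719586649138 278.51939333122823 218.64119715374298 [[0.835, 0.414, -0.361, 926.126], [0.55, -0.619, 0.562, -616.904], [0.009, -0.668, -0.744, 871.252], [0.0, 0.0, 0.0, 1.0]]
{'t': 0.1, 'q': array([ 0.95549766,  0.42668868,  0.07386412,  1.60650641, -0.0341126 ,
        1.11079183, -0.06706978]), 'dq': array([-3.80012408e-04, -1.69974307e-03,  3.95419219e-04, -2.41821516e-03,
        9.47720616e-05,  9.18328786e-04, -9.56120600e-04]), 'tau': array([ 9.46827466e-03, -9.37449646e+01,  3.67713735e+00, -4.55040836e+01,
       -4.85978939e-02,  1.67976186e-02,  5.96561699e-05]), 'eef_pos': array([ 302.97230468, -602.76466626,  204.84928932]), 'orientation': array([[ 8.93470313e-01,  4.49121888e-01, -5.74663065e-04],
       [ 4.49122249e-01, -8.93469780e-01,  9.78281513e-04],
       [-7.40764420e-05, -1.13215946e-03, -9.99999356e-01]]), 'wrist_force': array([-0.90779688, -0.19949444, -0.10211694]), 'ft_torque': array([-0.00118216,  0.04554626,  0.04249216]), 'finger_force': 0.0, 'opening': 94.06252819955768}
```

View pics/top0.png

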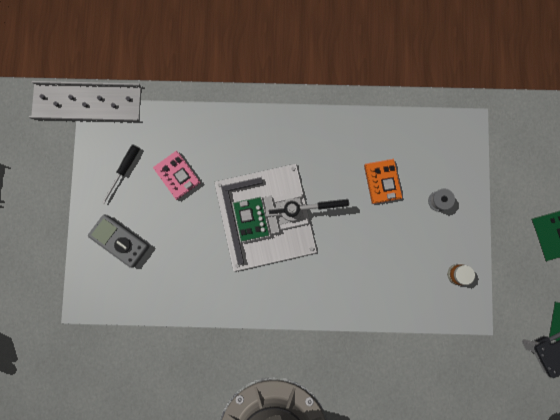

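View pics/scene0.png

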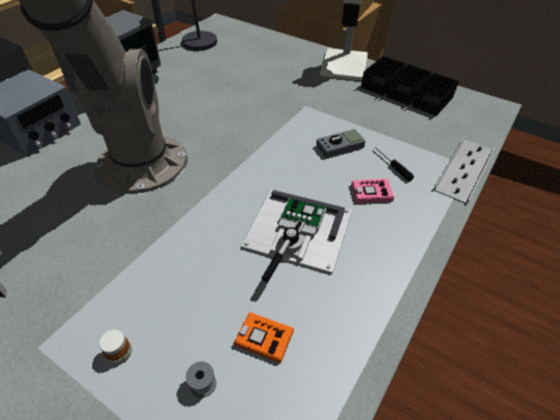

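The top view shows the fixture near (265,218): the rear fence is the left bar (233,230), the end stop the upper bar (245,183), the green module sits at (251,218), and the lever's hub is at (292,209) with its grip ending at (349,203). The fixture's +x points up in the image and +y points left. The bystanders are all well clear.

Run:
```python
from h import *
import pickle
s=pickle.load(open('top.pkl','rb')); im=s['image']
c=im[155:280,200:370][:,:,::-1]
cv2.imwrite('pics/crop_top.png',cv2.resize(c,None,fx=4.5,fy=4.5,interpolation=cv2.INTER_CUBIC))
s=pickle.load(open('scene.pkl','rb')); im=s['image']
c=im[180:300,230:370][:,:,::-1]
cv2.imwrite('pics/crop_sc.png',cv2.resize(c,None,fx=5,fy=5,interpolation=cv2.INTER_CUBIC))
```

```text
(no output)
```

View pics/crop_top.png

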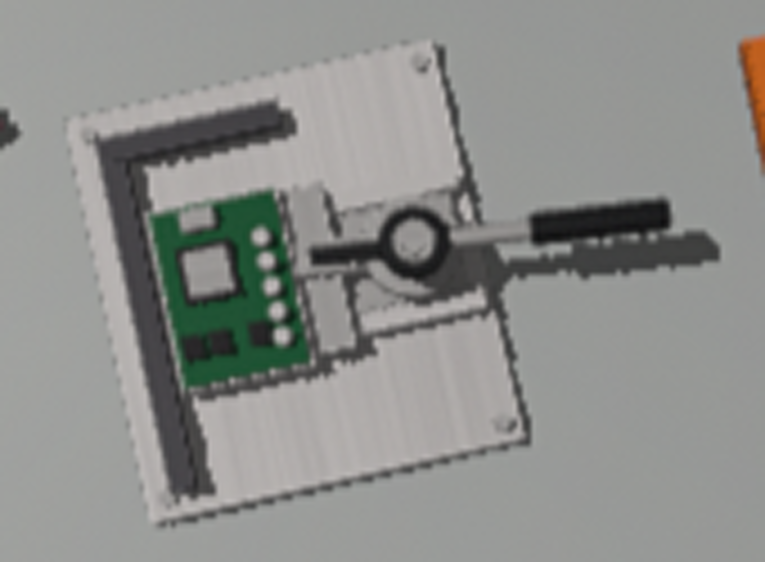

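View pics/crop_sc.png

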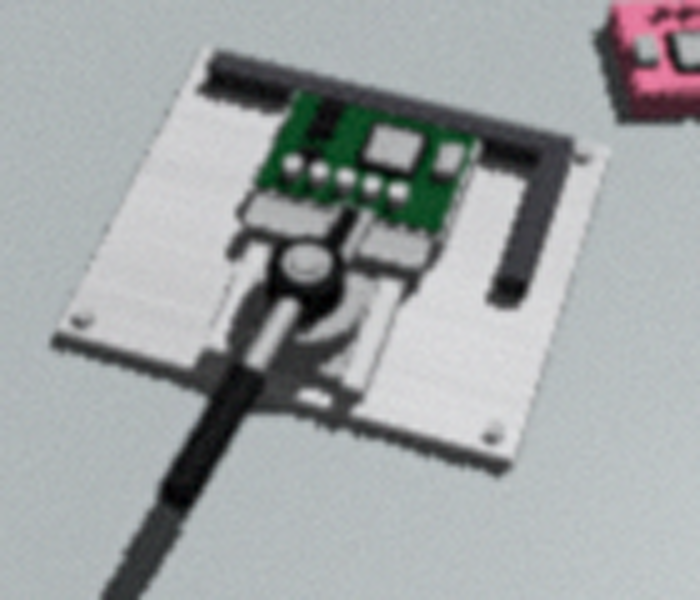

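The top crop shows the plate corners at (70,118), (438,42), (528,440) and (158,522). The board's corners are at (150,213), (275,190), (313,362) and (187,388), and the grip's end is at (668,213). The jaw is close to the module. The scene crop shows the plate corners at (205,52), (608,150), (512,460) and (55,338).

```bash
cat > m.py <<'E'
from h import *
import pickle
from scipy.optimize import least_squares
def fitpose(L,W):
    L=np.array(L,float);W=np.array(W)[:,:2]
    lc=L-L.mean(0);wc=W-W.mean(0)
    a=np.arctan2((lc[:,0]*wc[:,1]-lc[:,1]*wc[:,0]).sum(),(lc*wc).sum())
    R=np.array([[np.cos(a),-np.sin(a)],[np.sin(a),np.cos(a)]])
    o=W.mean(0)-R@L.mean(0); return a,o,W-(L@R.T+o)
E
python3 - <<'E'
from m import *
st=pickle.load(open('top.pkl','rb'));ss=pickle.load(open('scene.pkl','rb'))
T=lambda x,y:((x+.5)/4.5-.5+200,(y+.5)/4.5-.5+155)
S=lambda x,y:((x+.5)/5-.5+230,(y+.5)/5-.5+180)
P=[(125,103),(125,-127),(-125,-127),(-125,103)]
wt=[ray(st,*T(*c),12) for c in[(70,118),(438,42),(528,440),(158,522)]]
ws=[ray(ss,*S(*c),12) for c in[(608,150),(508,462),(55,338),(205,52)]]
for w in(wt,ws):
    a,o,r=fitpose(P,w);print('fixture',a,o.round(1),r.round(1).tolist())
a1,o1,_=fitpose(P,wt);a2,o2,_=fitpose(P,ws);
a=(a1+a2)/2;o=(o1+o2)/2
np.save('fix.npy',[a,*o])
R=np.array([[np.cos(a),-np.sin(a)],[np.sin(a),np.cos(a)]])
def F(w,oo): return ((w[:2]-oo)@R).round(1)
# board top z ~ 12+22=34
M=[(55,40),(55,-40),(-55,-40),(-55,40)]
wm=[ray(st,*T(*c),34) for c in[(150,213),(275,190),(313,362),(187,388)]]
am,om,r=fitpose(M,wm);print('mod top',am-a1,F(om,o1),r.round(1).tolist())
le=ray(st,*T(669,213),58);pv=ray(st,*T(415,240),72)
for n,w in(('end',le),('pivot',pv)):print(n,w.round(1),F(w,o1))
le2=ray(ss,*S(172,500),58);print('end scene',le2,F(le2,o2))
wl=R@[0,-85]+o; print('pivot world',wl,'leverdir rel fixture deg',np.degrees(np.arctan2(*(le[:2]-wl)[::-1])-a))
for n,p in(('modpush',(-60,20)),('corner',(90,70))):print(n,R@p+o)
E
```

```text
fixture 0.24237727964492717 [565.9  49.5] [[0.6, -0.1], [-2.0, 0.8], [0.3, 1.7], [1.1, -2.4]]
fixture 0.25167736633939924 [569.   45.7] [[-1.8, -0.5], [-4.0, 0.8], [1.9, -0.0], [3.9, -0.2]]
mod top -0.006633006275387654 [ 0.8 27.8] [[-0.7, -2.0], [-3.7, 1.9], [1.5, 2.1], [2.9, -1.9]]
end [ 607.9 -178.5   58. ] [ -15.  -231.4]
pivot [586.6 -30.8  72. ] [  0.4 -82.9]
end scene [ 608.25662736 -182.12004948   58.        ] [ -17.7 -230.5]
pivot world [588.23891546 -34.83351017] leverdir rel fixture deg -96.37071036073925
modpush [504.38542626  52.30771055]
corner [637.60583467 137.46828114]
```

send_rows(targets="20 75 0 0 0 -2 0.43;40 140 0 0 0 -4 0.43;55 200 0 0 0 -6 0.43;70 260 0 0 0 -8 0.43;85 320 0 0 0 -10 0.43;100 380 0 0 0 -12 0.43;115 440 0 0 0 -12.5 0.43;130 490 0 0 0 -12.5 0.43")

```text
t: 1.1
eef_pos: [431.2, -117.9, 205.6]
orientation: [[0.97, 0.245, 0.0], [0.245, -0.97, -0.0], [0.0, 0.0, -1.0]]
wrist_force: [1.3, 0.1, -0.8]
opening: 40.1
finger_force: 0.0
```

send_rows(targets="20 60 0 0 0 0 0.43;35 115 0 0 0 0 0.43;40 150 0 0 0 0 0.43;40.8 163.8 -20 0 0 0 0.43;40.8 163.8 -60 0 0 0 0.43;40.8 163.8 -90 0 0 0 0.43;40.8 163.8 -90 0 0 0 0.43;40.8 163.8 -90 0 0 0 0.43")

```text
t: 2.1
eef_pos: [472.5, 44.1, 116.4]
orientation: [[0.97, 0.245, 0.001], [0.245, -0.97, 0.0], [0.001, -0.0, -1.0]]
wrist_force: [-0.6, 0.5, 0.2]
opening: 40.4
finger_force: 0.0
```

Run:
```python
from m import *
print(arm.sense())
s=snap('top');cv2.imwrite('pics/t1.png',cv2.resize(s['image'][130:290,180:380][:,:,::-1],None,fx=3.5,fy=3.5,interpolation=cv2.INTER_CUBIC))
s=snap('scene');cv2.imwrite('pics/s1.png',cv2.resize(s['image'][150:310,200:390][:,:,::-1],None,fx=3.5,fy=3.5,interpolation=cv2.INTER_CUBIC))
```

```text
{'t': 2.1, 'q': array([ 0.10432006,  0.23329632, -0.37455166,  2.1127189 ,  0.11661025,
        0.8139082 , -1.66446042]), 'dq': array([ 0.00166946, -0.01479777, -0.0005028 , -0.00499267,  0.00239731,
       -0.00512157, -0.00151329]), 'tau': array([-1.76436435e-01, -6.02060080e+01, -2.46409692e+00, -3.56181622e+01,
        3.90062446e-02, -1.12604359e-01, -2.67261209e-02]), 'eef_pos': array([472.46154797,  44.07178554, 116.41601648]), 'orientation': array([[ 9.69524442e-01,  2.44993620e-01,  6.94943364e-04],
       [ 2.44993550e-01, -9.69524691e-01,  1.85211338e-04],
       [ 7.19140346e-04, -9.31027724e-06, -9.99999741e-01]]), 'wrist_force': array([-0.5793942 ,  0.51836504,  0.17961537]), 'ft_torque': array([ 0.03681776,  0.04695842, -0.01065704]), 'finger_force': 0.0, 'opening': 40.399580433396345}
```

send_rows(targets="0 6 -30 0 0 0 0.43;0 6 -60 0 0 0 0.43;0 6 -85 0 0 0 0.43;0 6 -94 0 0 0 0.43;0 6 -98 0 0 0 0.43;0 6 -98 0 0 0 0.43")

```text
t: 2.95
eef_pos: [472.5, 50.0, 18.2]
orientation: [[0.97, 0.245, 0.001], [0.245, -0.97, 0.0], [0.001, 0.0, -1.0]]
wrist_force: [0.3, -0.2, 0.4]
opening: 40.5
finger_force: 0.0
```

Run:
```python
from m import *
s=snap('scene');cv2.imwrite('pics/s1.png',cv2.resize(s['image'][150:310,200:390][:,:,::-1],None,fx=3.5,fy=3.5,interpolation=cv2.INTER_CUBIC))
```

```text
(no output)
```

View pics/s1.png

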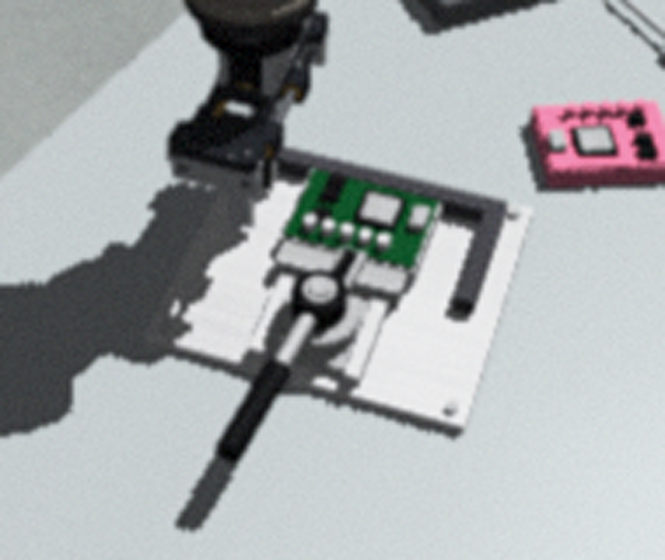

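The fingers are down behind the module at (255,180), clear of the fence, with the module ahead of them. I'll push along the fixture's +x.

send_rows(targets="6.8 1.7 0 0 0 0 0.43;13.6 3.4 0 0 0 0 0.43;20.4 5.1 0 0 0 0 0.43;25.2 6.4 0 0 0 0 0.43;29.1 7.4 0 0 0 0 0.43;33 8.3 0 0 0 0 0.43;36.8 9.3 0 0 0 0 0.43;40.7 10.3 0 0 0 0 0.43")

```text
t: 4.0
eef_pos: [513.0, 60.3, 17.4]
orientation: [[0.97, 0.245, 0.0], [0.245, -0.97, 0.0], [0.0, -0.0, -1.0]]
wrist_force: [-0.8, -0.1, -1.3]
opening: 40.4
finger_force: 0.6
```

send_rows(targets="2.9 0.7 0 0 0 0 0.43;5.8 1.5 0 0 0 0 0.43;8.7 2.2 0 0 0 0 0.43;11.6 2.9 0 0 0 0 0.43;11.6 2.9 0 0 0 0 0.43")

```text
t: 4.62
eef_pos: [524.8, 63.4, 17.5]
orientation: [[0.969, 0.245, 0.001], [0.245, -0.969, 0.0], [0.001, -0.0, -1.0]]
wrist_force: [0.5, -0.2, 0.6]
opening: 40.5
finger_force: 0.0
```

```bash
cat >> m.py <<'E'
def board(s,fx):
    hsv=cv2.cvtColor(s['image'],cv2.COLOR_RGB2HSV); m=cv2.inRange(hsv,(60,100,30),(90,255,255))
    n,l,st,_=cv2.connectedComponentsWithStats(m); a,o=fx[0],fx[1:]
    R=np.array([[np.cos(a),-np.sin(a)],[np.sin(a),np.cos(a)]])
    ms=np.zeros_like(m)
    for i in range(1,n):
        if st[i,4]>20:
            p=ray(s,st[i,0]+st[i,2]/2,st[i,1]+st[i,3]/2,34)[:2]
            if np.linalg.norm(p-o)<130: ms[l==i]=1
    v,u=np.nonzero(ms); q=np.array([(ray(s,x,y,34)[:2]-o)@R for x,y in zip(u,v)])
    return np.percentile(q,[1,99],axis=0).round(1).tolist(), len(q)
E
python3 - <<'E'
from m import *
fx=np.load('fix.npy')
for n in('top','scene'):
    print(n,board(pickle.load(open(n+'.pkl','rb')),fx), board(snap(n),fx))
E
```

```text
Traceback (most recent call last):
  File "m.py", line 20, in board
    return np.percentile(q,[1,99],axis=0).round(1).tolist(), len(q)
           ~~~~~~~~~~~~~^^^^^^^^^^^^^^^^^
IndexError: index -1 is out of bounds for axis 0 with size 0
```

```bash
sed -i 's/    v,u=np.nonzero(ms); /&\n    if len(v)<20: return None\n    /' m.py
python3 - <<'E'
from m import *
fx=np.load('fix.npy')
for n in('top','scene'):
    s0=pickle.load(open(n+'.pkl','rb'));s=snap(n)
    print(n,board(s0,fx), board(s,fx))
    pickle.dump(s,open(n+'1.pkl','wb'))
E
```

```text
top ([[-51.1, -4.7], [49.6, 66.9]], 628) None
scene ([[-49.7, -9.0], [51.0, 65.7]], 390) ([[-22.5, -8.8], [77.7, 65.8]], 403)
```

The module has moved 27 mm and has about 7 mm left.

send_rows(targets="1.5 0.4 0 0 0 0 0.43;2.9 0.7 0 0 0 0 0.43;4.4 1.1 0 0 0 0 0.43;5.3 1.3 0 0 0 0 0.43;5.3 1.3 0 0 0 0 0.43")

```text
t: 5.4
eef_pos: [529.9, 64.6, 17.4]
orientation: [[0.97, 0.245, 0.0], [0.245, -0.97, 0.0], [0.001, -0.0, -1.0]]
wrist_force: [-0.2, 0.6, -1.1]
opening: 40.7
finger_force: 0.2
```

send_rows(targets="0.5 0.1 0 0 0 0 0.43;1 0.2 0 0 0 0 0.43;1.5 0.4 0 0 0 0 0.43;1.5 0.4 0 0 0 0 0.43")

```text
t: 5.9
eef_pos: [531.3, 64.9, 17.5]
orientation: [[0.97, 0.245, 0.0], [0.245, -0.97, 0.0], [0.0, -0.0, -1.0]]
wrist_force: [0.1, -0.1, -0.5]
opening: 40.4
finger_force: 0.5
```

Run:
```python
from m import *
s=snap('scene');print(board(s,np.load('fix.npy')))
x=arm.sense();print(x['wrist_force'],x['ft_torque'],x['eef_pos'])
```

```text
([[-16.4, -9.2], [84.0, 65.9]], 394)
[-0.74778623 -0.15860279 -0.79948938] [-0.06685374  0.16776965  0.027375  ] [531.32106395  64.92177797  17.47204057]
```

send_rows(targets="0.5 0.1 0 0 0 0 0.43;1 0.2 0 0 0 0 0.43;1.5 0.4 0 0 0 0 0.43;1.5 0.4 0 0 0 0 0.43")

```text
t: 6.45
eef_pos: [531.9, 65.0, 17.4]
orientation: [[0.97, 0.245, -0.001], [0.245, -0.97, -0.001], [-0.001, 0.0, -1.0]]
wrist_force: [-7.8, -2.2, 6.7]
opening: 40.2
finger_force: 3.6
```

send_rows(targets="0.3 0.1 0 0 0 0 0.43;0.6 0.1 0 0 0 0 0.43;1 0.2 0 0 0 0 0.43;1 0.2 0 0 0 0 0.43")

```text
t: 6.95
eef_pos: [531.9, 65.0, 17.2]
orientation: [[0.97, 0.245, -0.003], [0.245, -0.97, -0.001], [-0.003, 0.0, -1.0]]
wrist_force: [-13.1, -2.9, 10.5]
opening: 40.4
finger_force: 6.3
```

The force has risen against the end stop. I'll retreat, shut the fingers and go to the clockwise side of the lever.

send_rows(targets="-12 -3 1 0 0 0 0.43;-24 -6 2 0 0 0 0.43;-24 -6 50 0 0 0 0.2;-24 -6 105 0 0 0 0;-20 -50 112 0 0 -2 0;-10 -105 112 0 0 -4 0;5 -160 112 0 0 -6 0;20 -210 112 0 0 -6 0")

```text
t: 7.95
eef_pos: [553.5, -146.7, 129.9]
orientation: [[0.99, 0.141, 0.001], [0.141, -0.99, -0.0], [0.001, 0.001, -1.0]]
wrist_force: [1.0, 0.7, -0.3]
opening: 0.5
finger_force: 0.0
```

send_rows(targets="8 -21 0 0 0 0 0;8 -21 0 0 0 0 0")

```text
t: 8.2
eef_pos: [561.5, -166.5, 129.3]
orientation: [[0.99, 0.14, 0.0], [0.14, -0.99, 0.0], [0.0, -0.0, -1.0]]
wrist_force: [0.2, 0.3, 0.5]
opening: 0.2
finger_force: 0.0
```

Run:
```python
from m import *
fx=np.load('fix.npy');print(arm.sense()['eef_pos'])
s=snap('top','t2.png');print(board(s,fx));pickle.dump(s,open('top2.pkl','wb'))
s=snap('scene','s2.png');print(board(s,fx))
```

```text
[ 561.4647673  -166.5489307   129.25969231]
([[-16.4, -4.4], [84.1, 67.1]], 613)
([[-15.4, -9.0], [84.5, 65.9]], 402)
```

The module moved 34.6 mm in both views, so it is seated against the stop. I'll go down beside the grip and approach it.

send_rows(targets="0 0 -40 0 0 0 0;0 0 -75 0 0 0 0;0 0 -84 0 0 0 0;5 0.7 -84 0 0 0 0;10 1.4 -84 0 0 0 0;15 2.1 -84 0 0 0 0;18 2.5 -84 0 0 0 0;18 2.5 -84 0 0 0 0")

```text
t: 9.3
eef_pos: [579.9, -163.0, 45.7]
orientation: [[0.99, 0.142, 0.0], [0.142, -0.99, 0.0], [0.0, 0.0, -1.0]]
wrist_force: [-0.5, -0.4, -0.5]
opening: 0.5
finger_force: 0.0
```

send_rows(targets="3 0.4 0 0 0 0 0;6 0.9 0 0 0 0 0;9 1.3 0 0 0 0 0;9 1.3 0 0 0 0 0")

```text
t: 9.8
eef_pos: [588.0, -162.0, 45.3]
orientation: [[0.99, 0.142, -0.002], [0.142, -0.99, -0.0], [-0.002, -0.0, -1.0]]
wrist_force: [-4.1, -0.9, 3.9]
opening: 0.7
finger_force: 2.3
```

send_rows(targets="7.9 0.2 0 0 0 3.6 0;15.8 0.9 0 0 0 7.2 0;23.6 2.2 0 0 0 10.8 0;31.4 3.9 0 0 0 14.4 0;39 6 0 0 0 18 0;46.5 8.7 0 0 0 21.6 0;46.5 8.7 0 0 0 21.6 0")

```text
t: 10.68
eef_pos: [635.1, -153.0, 45.2]
orientation: [[0.868, 0.497, -0.001], [0.497, -0.868, 0.0], [-0.0, -0.0, -1.0]]
wrist_force: [-0.6, -0.4, 1.6]
opening: 0.5
finger_force: 0.5
```

```bash
cat > st.py <<'E'
from m import *
x=arm.sense();P=np.array([588.2,-34.8]);d=x['eef_pos'][:2]-P
F=x['wrist_force']; d3=np.array([*d,0])
print('phi',np.degrees(np.arctan2(d[1],d[0])).round(2),'r',np.hypot(*d).round(1),'F',F.round(1),'torque',(-(d[0]*F[1]-d[1]*F[0])/1000).round(3),'t',x['t'])
E
python3 st.py; python3 -c "
from m import *
fx=np.load('fix.npy');s=snap('scene');print(board(s,fx))"
```

```text
phi -68.37 r 127.2 F [-0.6 -0.4  1.6] torque 0.085 t 10.675
([[10.7, -7.4], [85.3, 66.8]], 295)
```

send_rows(targets="3.2 1.3 0 0 0 1.6 0;7.3 3.1 0 0 0 3.6 0;11.2 5.1 0 0 0 5.6 0")

```text
t: 11.1
eef_pos: [645.4, -148.5, 45.2]
orientation: [[0.815, 0.579, -0.002], [0.579, -0.815, -0.001], [-0.002, -0.001, -1.0]]
wrist_force: [-6.7, -3.3, 1.4]
opening: 0.4
finger_force: 3.2
```

```bash
python3 st.py
```

```text
phi -63.32 r 127.3 F [-6.7 -3.3  1.4] torque 0.948 t 11.1
```

send_rows(targets="1.5 0.8 0 0 0 0.8 0;3 1.6 0 0 0 1.6 0")

```text
t: 11.35
eef_pos: [648.4, -147.0, 45.2]
orientation: [[0.799, 0.601, -0.002], [0.601, -0.799, -0.001], [-0.002, -0.0, -1.0]]
wrist_force: [-5.7, -2.9, 2.2]
opening: 0.7
finger_force: 3.1
```

```bash
python3 st.py
```

```text
phi -61.79 r 127.3 F [-5.7 -2.9  2.2] torque 0.808 t 11.35
```

The torque reads about 0.8 N m, which is the cam's friction. I'll continue in small steps.

send_rows(targets="1.5 0.8 0 0 0 0.8 0;3 1.6 0 0 0 1.6 0")

```text
t: 11.6
eef_pos: [651.3, -145.4, 45.2]
orientation: [[0.782, 0.623, -0.002], [0.623, -0.782, -0.001], [-0.002, -0.001, -1.0]]
wrist_force: [-5.2, -3.0, 2.3]
opening: 0.5
finger_force: 3.1
```

```bash
python3 st.py
```

```text
phi -60.3 r 127.4 F [-5.2 -3.   2.3] torque 0.77 t 11.6
```

send_rows(targets="1.5 0.8 0 0 0 0.8 0;3 1.7 0 0 0 1.6 0")

```text
t: 11.85
eef_pos: [654.3, -143.6, 45.2]
orientation: [[0.764, 0.645, -0.002], [0.645, -0.764, -0.001], [-0.002, -0.001, -1.0]]
wrist_force: [-6.0, -2.5, 2.2]
opening: 0.5
finger_force: 3.1
```

```bash
python3 st.py
```

```text
phi -58.73 r 127.3 F [-6.  -2.5  2.2] torque 0.823 t 11.85
```

send_rows(targets="1.5 0.9 0 0 0 0.8 0;2.9 1.8 0 0 0 1.6 0")

```text
t: 12.1
eef_pos: [657.0, -142.0, 45.2]
orientation: [[0.746, 0.666, -0.002], [0.666, -0.746, -0.001], [-0.002, -0.001, -1.0]]
wrist_force: [-9.1, -4.1, 3.8]
opening: 0.7
finger_force: 4.5
```

```bash
python3 st.py
```

```text
phi -57.3 r 127.4 F [-9.1 -4.1  3.8] torque 1.259 t 12.1
```

send_rows(targets="1 0.6 0 0 0 0.5 0;1.9 1.2 0 0 0 1 0")

```text
t: 12.35
eef_pos: [658.6, -141.1, 45.1]
orientation: [[0.735, 0.678, -0.003], [0.678, -0.735, -0.001], [-0.003, -0.001, -1.0]]
wrist_force: [-8.4, -4.2, 4.1]
opening: 0.3
finger_force: 4.3
```

```bash
python3 st.py
```

```text
phi -56.47 r 127.5 F [-8.4 -4.2  4.1] torque 1.186 t 12.35
```

The jaw has pinched the module and the torque has peaked near 1.26–1.3 N m at φ ≈ -57.3°. I'll advance about 1° at a time to confirm the falling torque.

send_rows(targets="0.9 0.6 0 0 0 0.5 0;1.8 1.2 0 0 0 1 0")

```text
t: 12.6
eef_pos: [660.5, -139.9, 45.1]
orientation: [[0.723, 0.691, -0.003], [0.691, -0.723, -0.001], [-0.002, -0.001, -1.0]]
wrist_force: [-8.5, -3.4, 3.8]
opening: 0.6
finger_force: 4.2
```

```bash
python3 st.py
```

```text
phi -55.48 r 127.5 F [-8.5 -3.4  3.8] torque 1.137 t 12.6
```

send_rows(targets="0.9 0.6 0 0 0 0.5 0;1.8 1.2 0 0 0 1 0")

```text
t: 12.85
eef_pos: [662.3, -138.6, 45.1]
orientation: [[0.711, 0.704, -0.003], [0.704, -0.711, -0.001], [-0.002, -0.001, -1.0]]
wrist_force: [-7.8, -2.3, 3.0]
opening: 0.8
finger_force: 4.0
```

```bash
python3 st.py
```

```text
phi -54.48 r 127.5 F [-7.8 -2.3  3. ] torque 0.978 t 12.85
```

send_rows(targets="0.9 0.6 0 0 0 0.5 0;1.8 1.3 0 0 0 1 0;2.7 1.9 0 0 0 1.5 0;3.5 2.6 0 0 0 2 0")

```text
t: 13.35
eef_pos: [665.9, -136.0, 45.2]
orientation: [[0.686, 0.728, -0.002], [0.728, -0.686, -0.001], [-0.002, -0.001, -1.0]]
wrist_force: [-7.2, -3.3, 2.4]
opening: 0.5
finger_force: 3.7
```

```bash
python3 st.py
```

```text
phi -52.47 r 127.5 F [-7.2 -3.3  2.4] torque 0.987 t 13.35
```

send_rows(targets="0.9 0.7 0 0 0 0.5 0;1.7 1.4 0 0 0 1 0;1.7 1.4 0 0 0 1 0")

```text
t: 13.72
eef_pos: [667.7, -134.5, 45.2]
orientation: [[0.673, 0.74, -0.002], [0.74, -0.673, -0.001], [-0.002, -0.001, -1.0]]
wrist_force: [-6.7, -3.0, 1.4]
opening: 0.3
finger_force: 3.5
```

```bash
python3 st.py; python3 -c "
from m import *
s=snap('scene');cv2.imwrite('pics/s3.png',cv2.resize(s['image'][170:300,220:380][:,:,::-1],None,fx=4.5,fy=4.5,interpolation=cv2.INTER_CUBIC))"
```

```text
phi -51.41 r 127.5 F [-6.7 -3.   1.4] torque 0.904 t 13.725
```

View pics/s3.png

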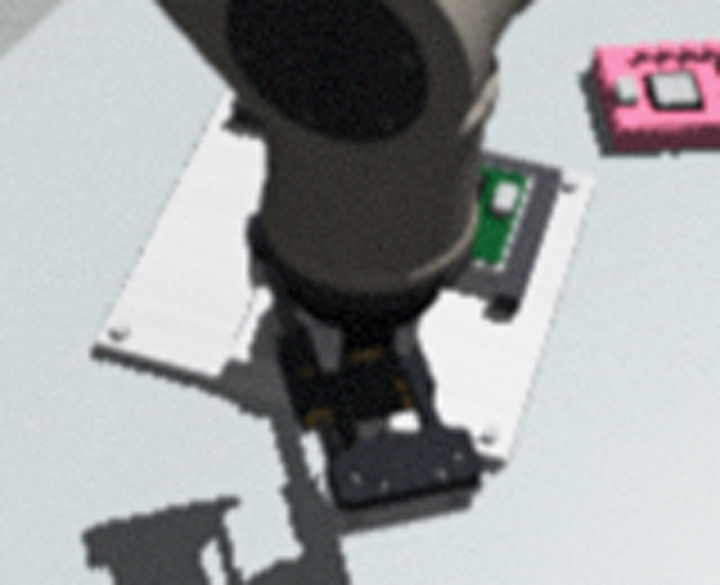

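The torque has fallen from 1.26 to 0.90 N m over about 6°, or 0.10 rad past the click. The view shows the module against the stop at (500,215), with the rest hidden by the arm. I'll release gently.

send_rows(targets="-1.7 -1.3 0 0 0 -1 0;-3.4 -2.6 0 0 0 -2 0;-5.2 -3.8 0 0 0 -3 0;-7 -5 0 0 0 -4 0;-8.8 -6.2 0 0 0 -5 0;-10.6 -7.4 0 0 0 -6 0;-14 -9.6 0 0 0 -7 0;-19 -12.5 0 0 0 -8 0")

```text
t: 14.78
eef_pos: [650.1, -145.9, 45.6]
orientation: [[0.769, 0.639, 0.001], [0.639, -0.769, 0.0], [0.001, 0.0, -1.0]]
wrist_force: [-0.0, 0.1, 0.4]
opening: 0.4
finger_force: 0.0
```

send_rows(targets="-15 -8 0 0 0 0 0;-20 -12 40 0 0 0 0;-20 -20 95 0 0 0 0;-30 -70 120 0 0 0 0;-50 -130 130 0 0 0 0;-70 -190 140 0 0 0 0;-90 -250 150 0 0 0 0;-90 -250 150 0 0 0 0")

```text
t: 15.78
eef_pos: [556.2, -402.2, 195.9]
orientation: [[0.773, 0.634, -0.001], [0.634, -0.773, -0.002], [-0.002, 0.002, -1.0]]
wrist_force: [-0.4, 0.7, 0.4]
opening: 0.5
finger_force: 0.0
```

```bash
python3 -c "
from m import *
fx=np.load('fix.npy');x=arm.sense();print(x['eef_pos'],x['wrist_force'])
s=snap('scene');print(board(s,fx))
s=snap('top');print(board(s,fx))
cv2.imwrite('pics/t3.png',cv2.resize(s['image'][155:280,200:370][:,:,::-1],None,fx=4.5,fy=4.5,interpolation=cv2.INTER_CUBIC))"
```

```text
[ 556.16229336 -402.24140193  195.85500208] [-0.36098051  0.65520876  0.43232383]
([[-16.1, -4.5], [85.1, 69.7]], 415)
([[-16.1, -1.0], [84.4, 71.0]], 611)
```

View pics/t3.png

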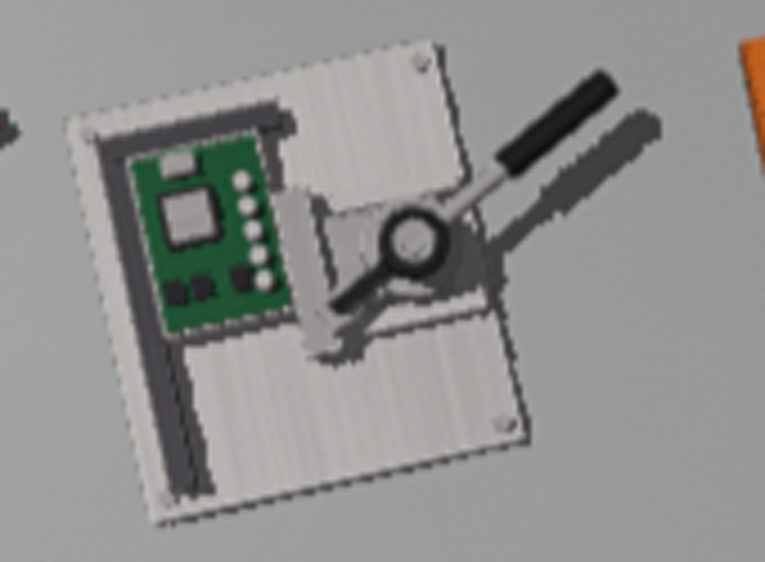

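The module sits in the corner with the jaw against it. The lever runs from (415,240) to (607,88), about -50° in world terms. That matches its straight angle at the pinch, so it has sprung back.

```bash
python3 -c "
from station import arm
print(arm.finish_job())"
```

```text
the job is handed in; nothing more can be done
None
```

I handed the job in: the module is clamped in the corner of the stop and the fence, the clutch was clicked once (about 0.1 rad past the click), the lever looked straight again in the last picture, and the arm went nowhere near the bystanders; the judge returned no verdict, and the clamping force could not be measured directly.

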